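Find the reference blocks in the closed cases and seat them on the loading plate

TASK

Open the lids of all three cases and have all three standing wide open (upright or beyond) before you take anything out. Then move every metal reference block you find (one or two) to the loading plate: each goes in a bay of its own, lying flat on the plate and slid fully home against both the back rail and the bay's side stop, its ridge parallel to the rail. Leave the glass dish where it lies in its case, do not push the sample cup that stands nearby out of its place, and finish with the blocks let go and all three lids shut again.

Things in the scene. Friction and masses are not known exactly. Their poses are not given: they have to be found in the camera images.
- case_1: hinged plastic case fixed to the worktop, 120 deep (its x, away from the robot) x 100 wide (its y) x 62 mm high, 4 mm walls and floor, with a moulded ledge 13 mm deep and 22 mm high inside along the hinge wall; origin at the centre of its underside. Cases 1, 2, 3 stand in a row from left to right; what each holds differs from start to start
- lid_1 (a joint): lid of case_1, 6 mm thick and as large as the case; 0 shut, grows as it opens upward and away from the robot, limit 2.0 rad; its hinge is stiff (about 2 N at the knob moves it) and it stays where it is left
- lid_1_knob (a point): grip point of the knob of lid_1, turning with the lid: upright black round knob 18 mm across and 34 mm tall, standing on the lid's top, on the lid's middle line, 98 mm from the hinge line; the point is on the knob's axis 24 mm above the lid's top (30 mm above its underside); axes as the case's when shut
- lid_1_hinge (a point): middle of the hinge line of lid_1, along the case's y at the far upper edge of case_1, at the lid's underside
- case_2: hinged plastic case fixed to the worktop, 120 deep (its x, away from the robot) x 100 wide (its y) x 62 mm high, 4 mm walls and floor, with a moulded ledge 13 mm deep and 22 mm high inside along the hinge wall; origin at the centre of its underside. Cases 1, 2, 3 stand in a row from left to right; what each holds differs from start to start
- lid_2 (a joint): lid of case_2, 6 mm thick and as large as the case; 0 shut, grows as it opens upward and away from the robot, limit 2.0 rad; its hinge is stiff (about 2 N at the knob moves it) and it stays where it is left
- lid_2_knob (a point): grip point of the knob of lid_2, turning with the lid: upright black round knob 18 mm across and 34 mm tall, standing on the lid's top, on the lid's middle line, 98 mm from the hinge line; the point is on the knob's axis 24 mm above the lid's top (30 mm above its underside); axes as the case's when shut
- lid_2_hinge (a point): middle of the hinge line of lid_2, along the case's y at the far upper edge of case_2, at the lid's underside
- case_3: hinged plastic case fixed to the worktop, 120 deep (its x, away from the robot) x 100 wide (its y) x 62 mm high, 4 mm walls and floor, with a moulded ledge 13 mm deep and 22 mm high inside along the hinge wall; origin at the centre of its underside. Cases 1, 2, 3 stand in a row from left to right; what each holds differs from start to start
- lid_3 (a joint): lid of case_3, 6 mm thick and as large as the case; 0 shut, grows as it opens upward and away from the robot, limit 2.0 rad; its hinge is stiff (about 2 N at the knob moves it) and it stays where it is left
- lid_3_knob (a point): grip point of the knob of lid_3, turning with the lid: upright black round knob 18 mm across and 34 mm tall, standing on the lid's top, on the lid's middle line, 98 mm from the hinge line; the point is on the knob's axis 24 mm above the lid's top (30 mm above its underside); axes as the case's when shut
- lid_3_hinge (a point): middle of the hinge line of lid_3, along the case's y at the far upper edge of case_3, at the lid's underside
- block_a_mid (a point): reference block, absent in some starts, 160 g: aluminium base 72 (x) x 48 (y) x 14 mm high with two round white inlays, and a finger ridge on its middle, 12 thick (x) x 30 long (y) x 32 mm high above the base, to be pinched across x; 46 mm tall in all. The point is its centre, 23 mm above its underside; z is up. Starts inside one of the shut cases, its x roughly along the case's
- block_b_mid (a point): reference block, absent in some starts, 160 g: aluminium base 72 (x) x 48 (y) x 14 mm high with two round white inlays, and a finger ridge on its middle, 12 thick (x) x 30 long (y) x 32 mm high above the base, to be pinched across x; 46 mm tall in all. The point is its centre, 23 mm above its underside; z is up. Starts inside one of the shut cases, its x roughly along the case's
- dish: clear flat glass dish, 60 mm across, 13 mm high, in one of the cases; origin at the centre of its underside. It is not wanted
- plate: steel loading plate fixed to the worktop, 130 (x) x 170 (y) x 10 mm thick; origin at the centre of its underside. A back rail, 13 mm high above the plate and 8 mm thick, runs along its whole +x edge (inner face 57 mm from the centre); two side stops, 13 mm high, 6 mm thick (y) and 62 mm long (x), run from the rail towards -x; their faces that look to -y lie at y = +79 and +3 mm. Each rail-and-stop corner is a bay
- bay_1 (a point): on the plate's top face, the point under the middle of a block that sits home in the bay at the plate's +y side, its 48 mm end against the back rail (36 mm further in +x) and its 72 mm side against the side stop (24 mm further in +y); axes as the plate's. At least 20 mm of plate is free beyond the block's -y side, 50 mm beyond its -x end
- bay_2 (a point): on the plate's top face, the point under the middle of a block that sits home in the other bay, its 48 mm end against the back rail (36 mm further in +x) and its 72 mm side against the side stop (24 mm further in +y); axes as the plate's. At least 20 mm of plate is free beyond the block's -y side, 50 mm beyond its -x end
- cup: blue sample cup with a black rim, 49 mm across, 64 mm high, origin under its middle; a bystander
Not all that is in view belongs to the job. Of the things like the plate, leave any that is yellow; of the rest the larger one is meant.

How it is judged:
By the outcome, as a careful person would: the job done as asked, in the order asked, and still so for the second after the job is handed in, with the robot touching nothing.
Of block_a, block_b only 1 to 2 are there at a start; the rules pass over those that are not, and their reading is None.
At some moment in a run one of block_a, block_b may be knocked a few centimetres aside while the robot is not near it.
It also fails if it takes over 210 s, if anything falls off the work surface, if the arm or the gripper's body presses on something with over 40 N, if the wrist force passes 120 N, or if a joint passes its speed limit or range.

ROBOT

A 6-joint arm with a two-finger parallel gripper is mounted at the origin on a cart in front of the work surface, level with it; the furniture and walls round the work are solid. World frame = base frame: x ahead of the robot, y to its left, z up, the work surface at z = 0. Lengths are in m, angles in rad, forces in N, time in s.
With the tool pointing down it reaches from about 0.225 to 0.875 m from the base axis. Payload 3.4 kg.
Tool frame: the origin (TCP) lies on the centre line of the jaws, within the pads' length; the fingertips stand 14 mm ahead of it and the grasp point (between the pads) lies 5 mm behind it; z points along the fingers, y is the line along which they close (so a half turn about z gives the same grasp; the last joint's range is limited). The gripper opens to 85 mm and grips with 20 to 120 N. Pads are 22 mm wide; open, the fingers measure 114 mm over their backs; the gripper's body (76 mm by 85 mm) begins 54 mm behind the grasp point. The pads swing forward as they close: fully open they stand 13 mm farther back than shut.
Start: joints at [1.087, 0.276, 1.505, -0, 1.361, -0.121], TCP at [0.204, 0.538, 0.245] pointing down, gripper open.
Joint ranges: [-2.89, 2.89], [-0.75, 2.08], [0.22, 2.7], [-1.18, 4.32], [0.11, 2.71], [-2.7, 2.7]. Speed limits (rad/s): [2.57, 2.57, 3.14, 3.14, 3.14, 3.14].

INTERFACE

Orientations are given as a rotation vector (axis times angle).
In Python, from station import manip gives the robot as it stands.
- The arm moves only by the tool send_rows, never from a script. Its arguments are lists of equal length, an entry for each row: "rot": the turn, a rotation vector about the tool's x, y, z in units of 6 degrees (1.0 is 6 degrees), a list of three; "delta_pos": the shift along the tool's x, y, z in mm, a list of three; "claw": the opening, from 0 (shut) to 1 (fully open). A call has 1 to 20 rows; each row shifts and turns the commanded pose from where the row before left it, along the tool's axes as they then stand; what a row does not reach is not made up. A row lasts 1/8 s, in which the tool goes at most 62.5 mm and 10.7 degrees, less where a joint would pass 70% of its speed; a pose out of reach is approached as far as the arm can. A call with a gripper value outside its range is refused whole. The fingers move at their own pace and stop on an object; "newtons" is the grip in N (left out, the last holds). Time passes only in rows, so rows that do not move let the fingers close. It gives the time, the measured TCP pose, the force, the opening and the grip force at its end, in the units of the state.
- manip.read_state(): the state, without advancing time (a new reading comes with each control period).
- manip.capture(name): name is "scene" or "top" or "wrist"; returns a dict with "pixels" (384x512x3 uint8, blue, green, red), "depth" (384x512 float32, m along the optical axis (not along the pixel's ray), 0 where there is no reading), "fx", "fy", "cx", "cy" (pixels), "pose" (4x4, takes a point from camera to world coordinates); the wrist camera has in their place "tool_from_camera" (4x4, takes a point from camera to tool coordinates, whose origin is the TCP and whose axes are the flange's). Camera axes: x right, y down, z forward; pixel columns grow to the right and rows downward; lengths in m; the calibration is good to about 2 mm. A picture is of the moment at which its call begins: read the wrist's pose just before it.
- manip.sign_off(): hands the job in; it is judged then, once.
Trained networks look in a picture, given as the dict that the camera call returned (one of the last four; its "shot" number tells which), for a name from the list of things; names that differ only in an ending like _2 or _b are one class to them, and where a whole thing is asked for, a point or a joint stands for the part that bears it (a point fixed in the world has none). Each returns a list of dicts, best first, with "score" (0 to 1); they miss things now and then, are a little off and sometimes report something else, mostly with a low value. They report only what shows in the picture. A call takes as long as a camera call. They do not tell look-alikes from the thing itself.
- manip.trace(picture, label): "mask" (384x512 bool, what is visible of it) and "extent" ([left, top, width, height] in pixels, round what is visible of it).
- manip.spot_point(picture, label): "uv" ([column, row] in pixels: a listed point, or the origin of a listed thing).
The state is a dict: "time": time; "joints": joint angles; "qd": joint speeds; "joint_torque": joint torques, N m; "eef_pos": TCP position; "eef_rot": TCP orientation; "wrist_force": force on the tool from outside, world axes, zero at the start; "wrist_torque": the same for the moment, N m; "width": finger opening in m; "finger_force": force on a finger pad.
Only numpy, scipy, OpenCV 4.12 (cv2) and the standard library are available. Lean on these libraries where they do the work, as an engineer would, in place of code of your own. Each camera call takes 0.05 s, during which the arm holds its last target. There are 200 camera calls.

## Working session

There is one attempt and no reset: what is moved stays moved. The work goes in short steps, Python scripts to look and compute and a tool call to move; the robot and the scene stay as the last step left them, time stands still between calls to the robot, and variables do not carry over. Pictures are saved under pics/ and viewed, at most 14 in all, crops included, and the job is handed in when it is done.

Besides the shell and the picture viewer there is one more tool, called after ">>>" as name(argument=value, ...) on one line, values as JSON. send_rows: Moves the arm, as the interface text tells. Its arguments: {"type":"object","properties":{"rot":{"type":"array","items":{"type":"array","items":{"type":"number"}}},"delta_pos":{"type":"array","items":{"type":"array","items":{"type":"number"}}},"claw":{"type":"array","items":{"type":"number"}},"newtons":{"type":"number"}},"required":["rot","delta_pos","claw"]}

```bash
mkdir -p pics; ls
cat > h.py <<'E'
import numpy as np, cv2
from station import manip as m
def w(p,u,v,d=None,pose=None):
    if d is None:
        r=p['depth'][max(0,int(v)-2):int(v)+3,max(0,int(u)-2):int(u)+3]; r=r[r>0]; d=np.median(r)
    c=np.array([(u-p['cx'])/p['fx']*d,(v-p['cy'])/p['fy']*d,d,1])
    return ((p['pose'] if pose is None else pose)@c)[:3]
def cloud(p,pose=None):
    d=p['depth']; v,u=np.mgrid[:384,:512]
    c=np.stack([(u-p['cx'])/p['fx']*d,(v-p['cy'])/p['fy']*d,d,np.ones_like(d)],-1)
    return (c@(p['pose'] if pose is None else pose).T)[...,:3]
def wpose(s,p):
    T=np.eye(4);T[:3,:3]=cv2.Rodrigues(np.array(s['eef_rot'],float))[0];T[:3,3]=s['eef_pos'];return T@p['tool_from_camera']
E
python3 - <<'E'
from h import *
s=m.read_state();print(s)
for n in ['scene','top']:
    p=m.capture(n);cv2.imwrite(f'pics/{n}0.png',p['pixels'])
    np.savez(f'{n}0.npz',**{k:v for k,v in p.items()})
    print(n,p['pose'].round(3).tolist(),p['fx'])
    for l in ['case_1','lid_1_knob','lid_1_hinge','plate','bay_1','cup']:
        for r in m.spot_point(p,l):
            u,v=r['uv']; print(l,round(r['score'],2),np.round([u,v]),w(p,u,v).round(3))
E
```

```text
pics
{'time': 0.0, 'joints': array([ 1.08700859e+00,  2.76590473e-01,  1.50616472e+00, -6.71549870e-06,
        1.36067829e+00, -1.20964776e-01]), 'qd': array([-0.00089569,  0.00106196,  0.00084102,  0.00038358, -0.00051983,
        0.00080162]), 'joint_torque': array([ 1.22555637e-03, -4.16771936e+01, -2.45802462e+01, -3.13109513e-04,
        1.10711652e-02,  1.39695871e-06]), 'eef_pos': array([0.20382438, 0.53711456, 0.24442967]), 'eef_rot': array([-5.66699925e-01, -3.08950535e+00,  2.76298626e-03]), 'wrist_force': array([-0.79948242,  0.10673935, -0.85021769]), 'wrist_torque': array([0.0254727 , 0.02723787, 0.00199151]), 'finger_force': 0.0, 'width': 0.08562350459773609}
scene [[0.781, -0.28, 0.558, -0.429], [-0.624, -0.359, 0.694, -1.272], [0.007, -0.89, -0.455, 0.816], [0.0, 0.0, 0.0, 1.0]] 461.6185379037822
case_1 0.93 [234. 199.] [ 0.48  -0.055  0.021]
case_1 0.9 [197. 169.] [0.505 0.227 0.04 ]
case_1 0.75 [222. 175.] [0.47  0.001 0.102]
case_1 0.72 [212. 183.] [0.45  0.04  0.061]
lid_1_knob 0.85 [190. 152.] [0.53  0.319 0.076]
lid_1_hinge 0.6 [208. 154.] [0.587 0.27  0.072]
l
[... 631 characters left out ...]
22.6182030400297
case_1 0.97 [149. 181.] [0.534 0.279 0.071]
case_1 0.67 [191. 192.] [0.49  0.106 0.07 ]
case_1 0.6 [222. 190.] [ 0.5  -0.02  0.07]
lid_1_knob 0.68 [141. 188.] [0.504 0.314 0.069]
lid_1_hinge 0.74 [144. 165.] [0.601 0.305 0.06 ]
plate 0.84 [281. 240.] [ 0.298 -0.27   0.006]
plate 0.81 [274. 196.] [ 0.485 -0.237  0.011]
plate 0.8 [369. 179.] [ 0.562 -0.643  0.01 ]
bay_1 0.97 [279. 192.] [ 0.502 -0.26   0.009]
bay_1 0.93 [262. 195.] [ 0.486 -0.187  0.008]
bay_1 0.81 [279. 240.] [ 0.296 -0.261  0.008]
bay_1 0.67 [373. 176.] [ 0.573 -0.658  0.007]
bay_1 0.63 [358. 176.] [ 0.574 -0.593  0.008]
bay_1 0.6 [270. 235.] [ 0.319 -0.222  0.006]
cup 0.44 [258. 166.] [ 0.615 -0.166  0.002]
```

Run:
```python
import cv2
t=cv2.imread('pics/top0.png')[110:290,110:400]
s=cv2.imread('pics/scene0.png')[110:320,150:430]
cv2.imwrite('pics/a.png',cv2.resize(t,(800,497)));cv2.imwrite('pics/b.png',cv2.resize(s,(800,600)))
```

```text
(no output)
```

View pics/a.png

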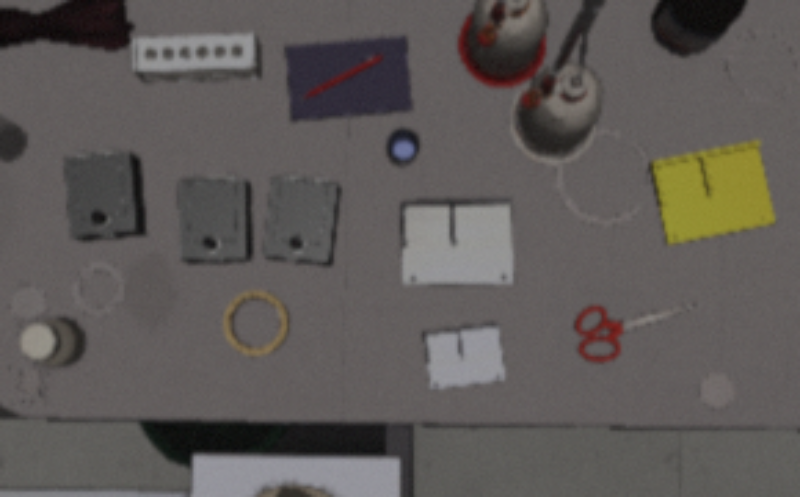

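View pics/b.png

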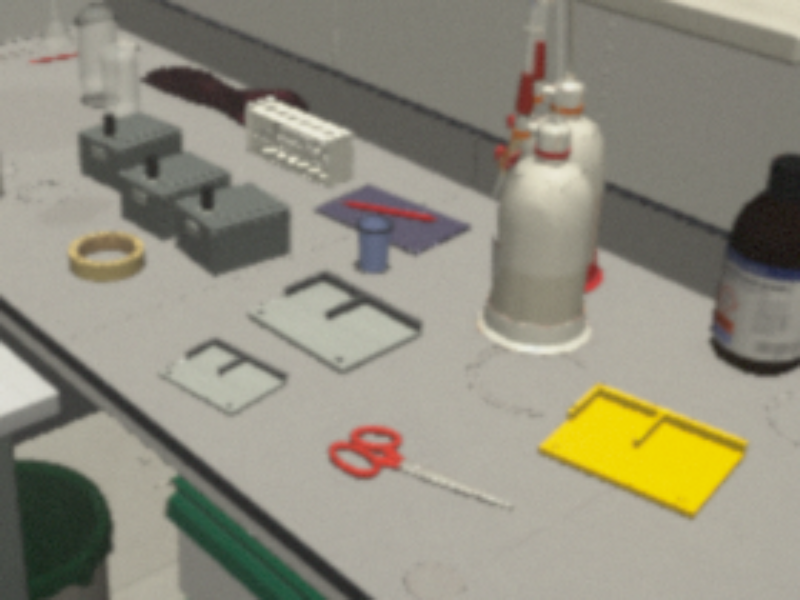

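The top view shows cases at crop (103,195), (213,220) and (300,220). The white plate is at (457,243), with the small decoy at (463,357), the yellow one to the right and the cup at (403,147).

Run:
```python
from h import *
p=dict(np.load('top0.npz')); C=cloud(p)
np.set_printoptions(precision=4,suppress=True)
def comps(mask,mn):
    n,L,st,ce=cv2.connectedComponentsWithStats(mask.astype(np.uint8),connectivity=4)
    for i in range(1,n):
        if st[i,4]>=mn: yield C[L==i]
print('lids')
roi=(C[...,0]>.38)&(C[...,0]<.66)&(C[...,1]>-.12)&(C[...,1]<.42)
for P in comps(roi&(C[...,2]>.055)&(C[...,2]<.08),200):
    r=cv2.minAreaRect((P[:,:2]*1000).astype(np.float32)); print(r,P[:,2].mean(),P[:,:2].mean(0))
for P in comps(roi&(C[...,2]>.09),3): print('knob',P.mean(0),len(P),P[:,2].max())
roi=(C[...,0]>.36)&(C[...,0]<.6)&(C[...,1]>-.38)&(C[...,1]<-.12)&(C[...,2]>.005)&(C[...,2]<.035)
g=p['pixels'].astype(int)
br=g.min(-1)
roi2=(C[...,0]>.38)&(C[...,0]<.6)&(C[...,1]>-.37)&(C[...,1]<-.12)&(C[...,2]<.04)
print(br[150:240:6,250:310:4])
for P in comps(roi2&(br>135),100):
    print('plate',cv2.minAreaRect((P[:,:2]*1000).astype(np.float32)),P.mean(0),len(P))
roi=(C[...,0]>.55)&(C[...,0]<.66)&(C[...,1]>-.22)&(C[...,1]<-.08)&(C[...,2]>.04)
for P in comps(roi,5): print('cup',P.mean(0),len(P))
q=dict(np.load('scene0.npz')); D=cloud(q)
roi=(D[...,0]>.38)&(D[...,0]<.66)&(D[...,1]>-.12)&(D[...,1]<.42)&(D[...,2]>.08)
C=D
for P in comps(roi,5): print('sknob',P.mean(0),len(P),P[:,2].max())
```

```text
lids
((539.7612915039062, 293.72802734375), (128.47438049316406, 102.33075714111328), 6.632232666015625) 0.0679988893521423 [0.5392 0.2924]
((505.4026184082031, -7.665935516357422), (100.6482162475586, 127.77426147460938), 83.90235137939453) 0.06846816112957019 [ 0.5049 -0.0079]
((504.1257629394531, 123.80168151855469), (125.96277618408203, 99.89403533935547), 1.4208036661148071) 0.06827348598798186 [0.5035 0.1236]
knob [0.4993 0.2883 0.0992] 18 0.1056642353336048
knob [0.4638 0.1224 0.1003] 16 0.10655663686061256
knob [ 0.4649 -0.0038  0.1   ] 16 0.10972632004510152
[[ 52  66  77  92  92  91  97  94  93  92  93  95  39  36  62]
 [ 94  72  75  94  90  91  95  93  94  96  93  95  62  34  38]
 [ 52  97  97  76  89  93  96  95  93  94  93  91 110  50  32]
 [ 87  43  53  91  94  95  93  92  94  93  93  91  95  88 103]
 [ 92  94  95  92  91  95  94  94  93  89  95  93  96  92  92]
 [ 95  93  95  94  93  94  95  89  91  94  92  94  95  94  95]
 [ 93  86 141 141 146 143  94 150 146 146 146 134  94  90  95]
 [ 92  83 143 146 146 147  78 148 148 150 147 140  92  92  95]
 [ 92  87 141 144 144 146 101 145 147 145 145 142  91  95  94]
 [ 95  95 145 146 147 147 147 152 147 147 147 148  94  94  94]
 [ 94  92 135 150 150 147 149 149 147 150 147 141  95  94  96]
 [ 93  96  93  95  94  94  94  94  93  94  96  95  93  95  94]
 [ 92  93  94  92  93  95  94  94  93  95  93  96  93  95  92]
 [ 96  92  91  94  91  85  82  69  90 106 105  92  94  93  92]
 [ 92  92  94  89 149 150 150 144 149 147 139  96  94  95  95]]
plate ((475.6669006347656, -244.47923278808594), (112.02519226074219, 165.8439178466797), 0.8645175099372864) [ 0.4728 -0.2464  0.0097] 949
cup [ 0.6292 -0.1579  0.0585] 37
sknob [0.4964 0.2857 0.0936] 26 0.10345619729246192
sknob [0.4615 0.1204 0.0955] 28 0.10702894876607927
sknob [ 0.4622 -0.0069  0.0938] 35 0.1059439662311823
```

>>> send_rows(rot=[[0,0,-1.15],[0,0,-1.15],[0,0,-1.15],[0,0,-1.15],[0,0,0],[0,0,0],[0,0,0],[0,0,0],[0,0,0],[0,0,0],[0,0,0],[0,0,0],[0,0,0],[0,0,0],[0,0,0],[0,0,0]], delta_pos=[[0,0,0],[0,0,0],[0,0,0],[0,0,0],[-26.4,-28.2,4],[-26.4,-28.2,4],[-26.4,-28.2,4],[-26.4,-28.2,4],[-26.4,-28.2,4],[-26.4,-28.2,4],[-26.4,-28.2,4],[-26.4,-28.2,4],[-26.4,-28.2,4],[-26.4,-28.2,4],[0,0,0],[0,0,0]], claw=[0.6,0.6,0.6,0.6,0.6,0.6,0.6,0.6,0.6,0.6,0.6,0.6,0.6,0.6,0.6,0.6], newtons=30)

```text
time: 2.7
eef_pos: [0.4993, 0.289, 0.2052]
eef_rot: [0.186, -3.135, -0.001]
wrist_force: [-0.1, 0.5, 0.6]
width: 0.0512
finger_force: 0.0
```

```bash
cat >> h.py <<'E'
def rect(P): return cv2.minAreaRect((P[:,:2]*1000).astype(np.float32))
def wrist(name=None):
    s=m.read_state();p=m.capture('wrist');T=wpose(s,p);p['T']=T
    if name: cv2.imwrite(f'pics/{name}.png',p['pixels'])
    return s,p,cloud(p,T)
E
python3 - <<'E'
from h import *
np.set_printoptions(precision=4,suppress=True)
s,p,C=wrist('w1'); print(p['T'])
for l in ['lid_1_knob','lid_1_hinge']:
    for r in m.spot_point(p,l): print(l,r['score'],r['uv'],w(p,*r['uv'],pose=p['T']))
roi=(C[...,0]>.4)&(C[...,0]<.66)&(abs(C[...,1]-.29)<.1)&(p['depth']>0)
P=C[roi&(C[...,2]>.06)&(C[...,2]<.075)]; print(rect(P),len(P),P[:,2].mean())
P=C[roi&(C[...,2]>.09)&(C[...,2]<.11)&(abs(C[...,0]-.5)<.03)&(abs(C[...,1]-.289)<.02)]; print(P.mean(0),P.min(0),P.max(0),len(P))
E
```

```text
[[-0.118   0.9435  0.3097  0.4215]
 [ 0.993   0.1117  0.0379  0.2795]
 [ 0.0011  0.312  -0.9501  0.3333]
 [ 0.      0.      0.      1.    ]]
lid_1_knob 0.66 [257.0, 196.1] [0.4998 0.2899 0.1019]
lid_1_knob 0.44 [99.0, 227.4] [0.5658 0.1318 0.0655]
lid_1_hinge 0.67 [254.4, 269.1] [0.5943 0.2986 0.0692]
((542.96630859375, 296.2850646972656), (125.83595275878906, 100.2513198852539), 6.661862373352051) 10091 0.06841758075813563
[0.5008 0.2912 0.1003] [0.4934 0.2829 0.0901] [0.5105 0.3001 0.1037] 351
```

View pics/w1.png

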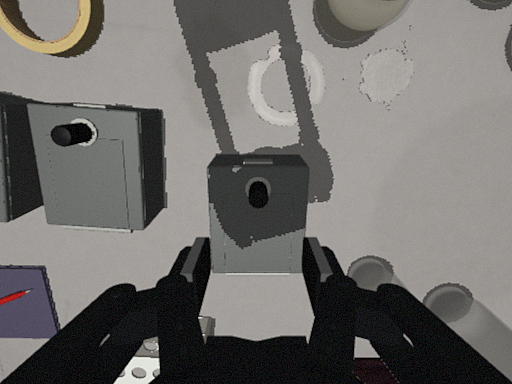

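The wrist view shows the knob of lid 1 at (258,193), giving (.501,.291), with the hinge edge at row 270. There are beakers at the lower right, well clear.

>>> send_rows(rot=[[0,0,0],[0,0,0],[0,0,0],[0,0,0],[0,0,0],[0,0,0],[0,0,0],[0,0,0],[0,0,0],[0,0,0]], delta_pos=[[-1.7,1.8,29],[0,0,29],[0,0,29],[0,0,20],[0,0,10],[0,0,0],[0,0,0],[0,0,0],[0,0,0],[0,0,0]], claw=[0.6,0.6,0.6,0.6,0.6,0.6,0,0,0,0], newtons=30)

```text
time: 4.1
eef_pos: [0.5018, 0.291, 0.0894]
eef_rot: [-0.187, 3.134, 0.001]
wrist_force: [-1.0, -1.1, 6.2]
width: 0.0169
finger_force: 29.4
```

```bash
python3 -c "
import numpy as np
t=np.arange(0,1.81,.1);X=98*(1-np.cos(t))+30*np.sin(t);Z=98*np.sin(t)+30*(np.cos(t)-1)
print([[round(-a,1),0,round(-b,1)] for a,b in zip(np.diff(X),np.diff(Z))])"
```

```text
[[np.float64(-3.5), 0, np.float64(-9.6)], [np.float64(-4.4), 0, np.float64(-9.2)], [np.float64(-5.3), 0, np.float64(-8.7)], [np.float64(-6.2), 0, np.float64(-8.2)], [np.float64(-7.0), 0, np.float64(-7.5)], [np.float64(-7.7), 0, np.float64(-6.8)], [np.float64(-8.3), 0, np.float64(-6.0)], [np.float64(-8.9), 0, np.float64(-5.1)], [np.float64(-9.3), 0, np.float64(-4.2)], [np.float64(-9.7), 0, np.float64(-3.3)], [np.float64(-10.0), 0, np.float64(-2.3)], [np.float64(-10.2), 0, np.float64(-1.3)], [np.float64(-10.2), 0, np.float64(-0.2)], [np.float64(-10.2), 0, np.float64(0.8)], [np.float64(-10.1), 0, np.float64(1.8)], [np.float64(-9.9), 0, np.float64(2.8)], [np.float64(-9.5), 0, np.float64(3.8)], [np.float64(-9.1), 0, np.float64(4.7)]]
```

>>> send_rows(rot=[[0,0,0],[0,0,0],[0,0,0],[0,0,0],[0,0,0],[0,0,0],[0,0,0],[0,0,0],[0,0,0],[0,0,0]], delta_pos=[[-3.5,0,-9.6],[-4.4,0,-9.2],[-5.3,0,-8.7],[-6.2,0,-8.2],[-7,0,-7.5],[-7.7,0,-6.8],[-8.3,0,-6],[-8.9,0,-5.1],[-9.3,0,-4.2],[0,0,0]], claw=[0,0,0,0,0,0,0,0,0,0])

```text
time: 5.35
eef_pos: [0.5633, 0.2982, 0.1547]
eef_rot: [-0.186, 3.133, 0.0]
wrist_force: [-2.1, -1.2, 0.6]
width: 0.0166
finger_force: 29.3
```

>>> send_rows(rot=[[0,0,0],[0,0,0],[0,0,0],[0,0,0],[0,0,0],[0,0,0],[0,0,0],[0,0,0],[0,0,0],[0,0,0],[0,0,0],[0,0,0],[0,0,0],[0,0,0],[0,0,0],[0,0,0]], delta_pos=[[-9.7,0,-3.3],[-10,0,-2.3],[-10.2,0,-1.3],[-10.2,0,-0.2],[-10.2,0,0.8],[-10.1,0,1.8],[-9.9,0,2.8],[-9.5,0,3.8],[-9.1,0,4.7],[0,0,0],[0,0,0],[0,0,0],[0,0,-30],[0,0,-30],[0,0,-40],[0,0,0]], claw=[0,0,0,0,0,0,0,0,0,0,0.55,0.55,0.55,0.55,0.55,0.55])

```text
time: 7.35
eef_pos: [0.6507, 0.3099, 0.2508]
eef_rot: [-0.187, 3.129, 0.005]
wrist_force: [0.5, 0.1, 0.0]
width: 0.0474
finger_force: 0.0
```

>>> send_rows(rot=[[0,0,0.9],[0,0,0],[0,0,0],[0,0,0],[0,0,0],[0,0,0],[0,0,0],[0,0,0]], delta_pos=[[0,0,0],[38,-36,0],[38,-36,10],[38,-36,10],[38,-36,10],[38,-36.5,20],[0,0,0],[0,0,0]], claw=[0.6,0.6,0.6,0.6,0.6,0.6,0.6,0.6])

```text
time: 8.35
eef_pos: [0.4642, 0.1238, 0.1965]
eef_rot: [-0.038, 3.141, 0.001]
wrist_force: [-0.3, -0.1, 0.0]
width: 0.0514
finger_force: 0.0
```

Run:
```python
from h import *
np.set_printoptions(precision=4,suppress=True)
s,p,C=wrist('w2'); print(s['eef_pos'],s['eef_rot'])
for (cx,cy) in [(.504,.1246),(.506,-.006)]:
    roi=(abs(C[...,0]-cx)<.09)&(abs(C[...,1]-cy)<.066)&(p['depth']>0)
    P=C[roi&(C[...,2]>.06)&(C[...,2]<.075)]; print(rect(P),len(P),P[:,2].mean())
    P=C[roi&(C[...,2]>.095)&(C[...,2]<.11)&(abs(C[...,0]-cx+.04)<.03)&(abs(C[...,1]-cy)<.03)]; print(P.mean(0),P.min(0),P.max(0),len(P))
p=m.capture('scene');C=cloud(p);cv2.imwrite('pics/s1.png',cv2.resize(p['pixels'][100:240,150:340],None,fx=4,fy=4))
```

```text
[0.4642 0.1238 0.1965] [-0.0381  3.1409  0.0013]
((507.73602294921875, 126.70738220214844), (126.05870056152344, 99.9446792602539), 2.547640800476074) 10566 0.06844501233804422
[0.4657 0.1248 0.1011] [0.4581 0.1163 0.0951] [0.4747 0.1334 0.104 ] 338
((508.9481201171875, -5.066520690917969), (100.39730834960938, 125.99859619140625), 84.58024597167969) 10726 0.06828542817109483
[0.4673 0.0001 0.1007] [ 0.4594 -0.0097  0.095 ] [0.4769 0.0077 0.1034] 383
```

View pics/s1.png

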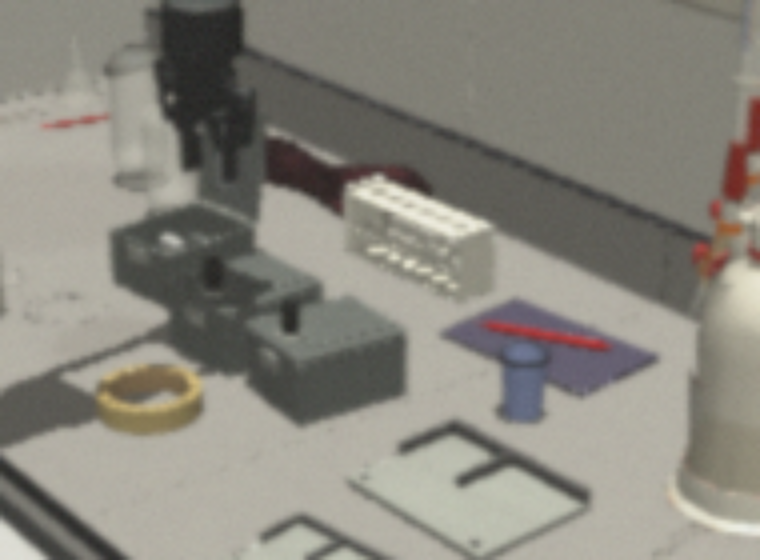

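Lid 1 stands open, at (230,160), and a block shows in case 1. Next is lid 2.

>>> send_rows(rot=[[0,0,-0.12],[0,0,0],[0,0,0],[0,0,0],[0,0,0],[0,0,0],[0,0,0],[0,0,0],[0,0,0],[0,0,0],[0,0,0],[0,0,0],[0,0,0],[0,0,0],[0,0,0],[0,0,0],[0,0,0],[0,0,0]], delta_pos=[[-1.7,1.2,29],[0,0,29],[0,0,25],[0,0,15],[0,0,10],[0,0,0],[0,0,0],[0,0,0],[0,0,0],[-3.5,0,-9.6],[-4.4,0,-9.2],[-5.3,0,-8.7],[-6.2,0,-8.2],[-7,0,-7.5],[-7.7,0,-6.8],[-8.3,0,-6],[-8.9,0,-5.1],[-9.3,0,-4.2]], claw=[0.6,0.6,0.6,0.6,0.6,0,0,0,0,0,0,0,0,0,0,0,0,0])

```text
time: 10.7
eef_pos: [0.5267, 0.1271, 0.1546]
eef_rot: [0.059, -3.141, -0.0]
wrist_force: [-2.7, -3.0, -2.7]
width: 0.0164
finger_force: 29.3
```

>>> send_rows(rot=[[0,0,0],[0,0,0],[0,0,0],[0,0,0],[0,0,0],[0,0,0],[0,0,0],[0,0,0],[0,0,0],[0,0,0],[0,0,0],[0,0,0],[0,0,0],[0,0,0],[0,0,0],[0,0,0]], delta_pos=[[-9.7,0,-3.3],[-10,0,-2.3],[-10.2,0,-1.3],[-10.2,0,-0.2],[-10.2,0,0.8],[-10.1,0,1.8],[-9.9,0,2.8],[-9.5,0,3.8],[-9.1,0,4.7],[0,0,0],[0,0,0],[0,0,0],[0,0,-30],[0,0,-30],[0,0,-40],[0,0,0]], claw=[0,0,0,0,0,0,0,0,0,0,0.55,0.55,0.55,0.55,0.55,0.55])

```text
time: 12.7
eef_pos: [0.6166, 0.1305, 0.2508]
eef_rot: [-0.058, 3.134, 0.001]
wrist_force: [1.0, 0.5, -0.3]
width: 0.0471
finger_force: 0.0
```

>>> send_rows(rot=[[0,0,1.3],[0,0,0],[0,0,0],[0,0,0],[0,0,0],[0,0,0],[0,0,0],[0,0,0],[0,0,0],[0,0,0],[0,0,0],[0,0,0],[0,0,0],[0,0,0],[0,0,0]], delta_pos=[[0,0,0],[34,-36.2,0],[34,-36.2,0],[34,-36.2,0],[33.9,-36.1,0],[0,0,35],[0,0,35],[0,0,35],[0,0,30],[0,0,17],[0,0,10.3],[0,0,0],[0,0,0],[0,0,0],[0,0,0]], claw=[0.6,0.6,0.6,0.6,0.6,0.6,0.6,0.6,0.6,0.6,0.6,0,0,0,0])

```text
time: 14.58
eef_pos: [0.4656, -0.0019, 0.0855]
eef_rot: [0.153, 3.137, -0.005]
wrist_force: [-1.0, -6.8, -2.5]
width: 0.0169
finger_force: 29.7
```

>>> send_rows(rot=[[0,0,0],[0,0,0],[0,0,0],[0,0,0],[0,0,0],[0,0,0],[0,0,0],[0,0,0],[0,0,0],[0,0,0],[0,0,0],[0,0,0],[0,0,0],[0,0,0],[0,0,0],[0,0,0],[0,0,0],[0,0,0]], delta_pos=[[-3.5,0,-9.6],[-4.4,0,-9.2],[-5.3,0,-8.7],[-6.2,0,-8.2],[-7,0,-7.5],[-7.7,0,-6.8],[-8.3,0,-6],[-8.9,0,-5.1],[-9.3,0,-4.2],[-9.7,0,-3.3],[-10,0,-2.3],[-10.2,0,-1.3],[-10.2,0,-0.2],[-10.2,0,0.8],[-10.1,0,1.8],[-9.9,0,2.8],[-9.5,0,3.8],[-9.1,0,4.7]], claw=[0,0,0,0,0,0,0,0,0,0,0,0,0,0,0,0,0,0])

```text
time: 16.82
eef_pos: [0.6163, -0.016, 0.1445]
eef_rot: [0.155, 3.134, -0.002]
wrist_force: [-1.1, -4.1, 5.2]
width: 0.0168
finger_force: 29.5
```

>>> send_rows(rot=[[0,0,0],[0,0,0],[0,0,0],[0,0,0],[0,0,0],[0,0,0],[0,0,0],[0,0,0],[0,0,0],[0,0,0]], delta_pos=[[0,0,0],[0,0,0],[0,0,0],[0,0,-40],[0,0,-40],[0,0,-40],[40,0,-20],[50,0,0],[50,0,0],[0,0,0]], claw=[0,0.55,0.55,0.55,0.55,0.55,0.55,0.55,0.55,0.55])

```text
time: 18.08
eef_pos: [0.4709, 0.0002, 0.2835]
eef_rot: [-0.154, -3.136, -0.002]
wrist_force: [0.7, -0.2, -0.5]
width: 0.0469
finger_force: 0.0
```

Run:
```python
from h import *
np.set_printoptions(precision=4,suppress=True)
s,p,C=wrist('w3'); print(s['eef_pos'],s['eef_rot'])
t=m.capture('top');D=cloud(t)
for n,q,pose in (('w',p,p['T']),('t',t,None)):
  for l in ['block_a_mid','dish']:
    for r in m.spot_point(q,l): print(n,l,round(r['score'],2),np.round(r['uv']),w(q,*r['uv'],pose=pose))
cv2.imwrite('pics/c1.png',np.vstack([cv2.resize(t['pixels'][130:230,110:310],(800,400))]))
for a,(hx,hy) in enumerate([(.598,.302),(.564,.129),(.5645,-.010)]):
  P=D[(abs(D[...,0]-hx-.01)<.05)&(abs(D[...,1]-hy)<.05)&(D[...,2]>.155)&(D[...,2]<.2)];print(a+1,P.mean(0),len(P))
```

```text
[0.4709 0.0002 0.2835] [-0.1543 -3.1357 -0.0023]
w block_a_mid 0.9 [468. 178.] [0.5247 0.2952 0.0292]
w block_a_mid 0.66 [ 98. 178.] [ 0.4781 -0.2331  0.0118]
w dish 0.96 [255. 178.] [ 0.5018 -0.0037  0.0055]
t block_a_mid 0.74 [146. 184.] [0.523  0.297  0.0466]
t dish 0.41 [218. 196.] [ 0.4801 -0.0024  0.0118]
1 [0.6192 0.3023 0.1701] 122
2 [0.5907 0.1497 0.1693] 31
3 [ 0.5885 -0.0161  0.1708] 94
```

View pics/c1.png

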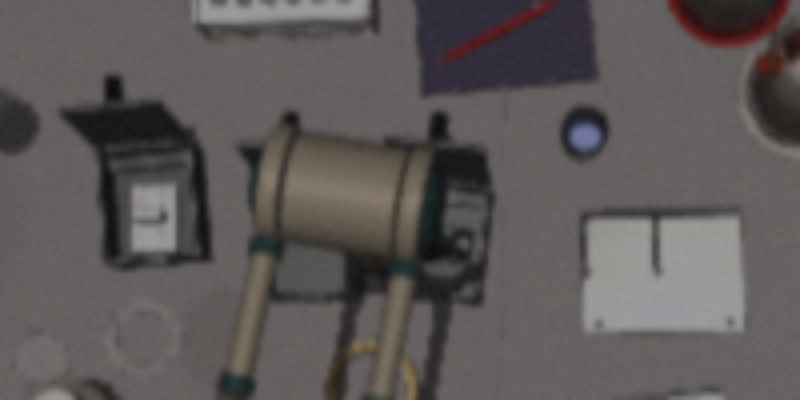

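View pics/w3.png

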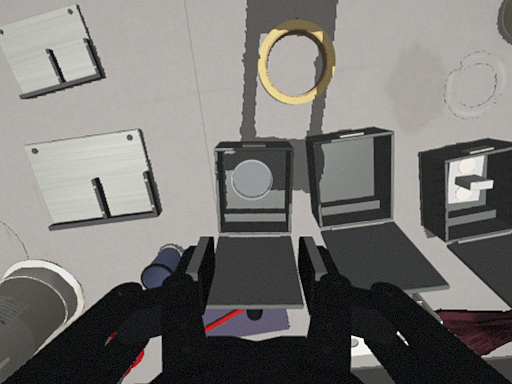

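Only one block is visible: in case 1, at (468,178) in the wrist view. Case 2 is empty, and the dish is in case 3 at (252,180). The plate's rail is on its +x side. I'll check where the beakers stand before approaching case 1.

Run:
```python
from h import *
np.set_printoptions(precision=3,suppress=True)
q=dict(np.load('scene0.npz'))
def ray(u,v,z):
    d=q['pose'][:3,:3]@np.array([(u-q['cx'])/q['fx'],(v-q['cy'])/q['fy'],1]);o=q['pose'][:3,3];return o+d*(z-o[2])/d[2]
for uv in [(184,146),(194,151),(172,147)]: print(uv,ray(*uv,0),ray(uv[0],uv[1],.06))
D=cloud(q);R=(D[...,0]>.5)&(D[...,0]<.8)&(D[...,1]>.35)&(D[...,1]<.55)&(D[...,2]>.02)
v,u=np.nonzero(R);print(len(v));print(np.c_[u,v,D[R]][::12])
```

```text
(184, 146) [0.65  0.573 0.   ] [0.57  0.438 0.06 ]
(194, 151) [0.652 0.488 0.   ] [0.573 0.358 0.06 ]
(172, 147) [0.596 0.597 0.   ] [0.521 0.46  0.06 ]
736
[[208.     60.      0.787   0.544   0.399]
 [216.     61.      0.799   0.497   0.4  ]
 [210.     63.      0.787   0.529   0.388]
 [222.     63.      0.798   0.449   0.399]
 [218.     64.      0.791   0.471   0.392]
 [212.     65.      0.788   0.515   0.381]
 [224.     65.      0.786   0.418   0.397]
 [214.     66.      0.786   0.495   0.38 ]
 [226.     66.      0.786   0.402   0.395]
 [215.     67.      0.792   0.497   0.375]
 [227.     67.      0.787   0.397   0.392]
 [215.     68.      0.79    0.493   0.371]
 [227.     68.      0.783   0.391   0.389]
 [220.     69.      0.794   0.46    0.371]
 [232.     69.      0.79    0.364   0.388]
 [227.     70.      0.793   0.405   0.376]
 [226.     71.      0.784   0.4     0.374]
 [227.     72.      0.793   0.406   0.368]
 [232.     73.      0.793   0.367   0.37 ]
 [189.    117.      0.667   0.541   0.151]
 [188.    120.      0.665   0.549   0.135]
 [190.    122.      0.675   0.548   0.12
[... 1023 characters left out ...]
03   0.022]
 [185.    141.      0.642   0.548   0.035]
 [197.    141.      0.633   0.426   0.073]
 [225.    141.      0.793   0.43    0.035]
 [194.    142.      0.621   0.432   0.069]
 [226.    142.      0.79    0.417   0.035]
 [193.    143.      0.616   0.434   0.065]
 [227.    143.      0.792   0.412   0.031]
 [194.    144.      0.618   0.428   0.061]
 [234.    144.      0.797   0.363   0.039]
 [197.    145.      0.632   0.426   0.054]
 [189.    146.      0.598   0.44    0.053]
 [232.    146.      0.799   0.382   0.023]
 [195.    147.      0.624   0.43    0.045]
 [190.    148.      0.603   0.44    0.042]
 [188.    149.      0.593   0.442   0.039]
 [193.    150.      0.617   0.438   0.029]]
```

>>> send_rows(rot=[[0,0,1.43],[0,0,1.43],[0,0,1.43],[0,0,1.43],[0,0,1.43],[0,0,1.43],[0,0,1.43],[0,0,1.43],[0,0,1.43],[0,0,0]], delta_pos=[[0,0,0],[0,0,0],[0,0,0],[0,0,0],[0,0,0],[0,0,0],[0,0,0],[0,0,0],[0,0,0],[0,0,0]], claw=[0.4,0.4,0.4,0.4,0.4,0.4,0.4,0.4,0.4,0.4])

```text
time: 19.62
eef_pos: [0.4759, -0.0013, 0.2831]
eef_rot: [-2.077, -2.356, 0.0]
wrist_force: [0.4, 0.1, 0.5]
width: 0.034
finger_force: 0.0
```

>>> send_rows(rot=[[0,0,0],[0,0,0],[0,0,0],[0,0,0],[0,0,0],[0,0,0],[0,0,0],[0,0,0]], delta_pos=[[48,14,0],[48,14,0],[48,14,0],[48,14,0],[48,14,0],[50,14,0],[0,0,40],[0,0,0]], claw=[0.4,0.4,0.4,0.4,0.4,0.4,0.4,0.4])

```text
time: 20.62
eef_pos: [0.5208, 0.2968, 0.2399]
eef_rot: [-2.073, -2.356, 0.012]
wrist_force: [-0.5, -0.2, 0.5]
width: 0.0338
finger_force: 0.0
```

```bash
cat > blk.py <<'E'
from h import *
np.set_printoptions(precision=4,suppress=True)
def block(C,x0,y0,zb,r=.05):
    # ridge top at zb+.046, base top at zb+.014
    roi=(abs(C[...,0]-x0)<r)&(abs(C[...,1]-y0)<r)
    for n,z in (('ridge',zb+.046),('base',zb+.014)):
        P=C[roi&(abs(C[...,2]-z)<.006)]
        if len(P)>10: print(n,rect(P),P.mean(0),len(P))
E
python3 - <<'E'
from blk import *
s,p,C=wrist('w4'); print(s['eef_pos'],s['eef_rot'])
for r in m.spot_point(p,'block_a_mid'): print(r['score'],r['uv'],w(p,*r['uv'],pose=p['T']))
for r in m.trace(p,'block_a_mid')[:1]: 
    P=C[r['mask']]; print(r['extent'],r['score']); 
    for z in (.05,.018):
        Q=P[abs(P[:,2]-z)<.006]; print(z,len(Q)); 
        if len(Q)>9: print(rect(Q),Q.mean(0))
E
```

```text
[0.5208 0.2968 0.2399] [-2.0734 -2.3556  0.0115]
0.59 [262.3, 165.6] [0.5273 0.306  0.0495]
[233.2, 141.7, 61.3, 43.1] 0.89
0.05 264
((530.0721435546875, 300.64410400390625), (12.005834579467773, 29.849700927734375), 1.8019551038742065) [0.53   0.3013 0.049 ]
0.018 1794
((530.1823120117188, 300.5670471191406), (71.8102798461914, 48.20825958251953), 1.392857551574707) [0.5298 0.3027 0.0174]
```

View pics/w4.png

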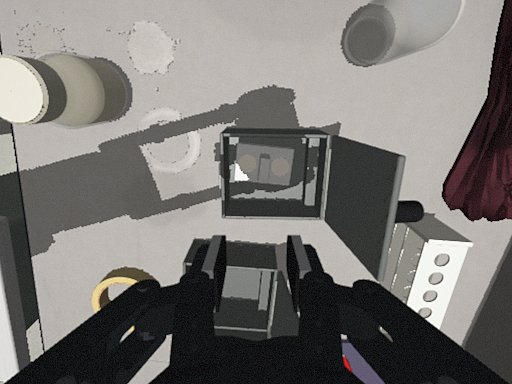

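The wrist view shows the block at (263,165) in case 1, clear of the walls. It measures 72x48 at (.530,.301), yaw 1.5°.

>>> send_rows(rot=[[0,0,0.95],[0,0,0],[0,0,0],[0,0,0],[0,0,0],[0,0,0],[0,0,0],[0,0,0],[0,0,0],[0,0,0],[0,0,0],[0,0,0],[0,0,0],[0,0,0]], delta_pos=[[0,0,0],[3.7,9.4,0],[0,0,40],[0,0,40],[0,0,40],[0,0,35],[0,0,25],[0,0,14],[0,0,10],[0,0,0],[0,0,0],[0,0,0],[0,0,0],[0,0,0]], claw=[0.4,0.4,0.4,0.4,0.4,0.4,0.4,0.4,0.4,0.4,0,0,0,0], newtons=60)

```text
time: 22.52
eef_pos: [0.5325, 0.3013, 0.0407]
eef_rot: [2.193, 2.248, 0.003]
wrist_force: [-1.4, -0.4, 6.6]
width: 0.0107
finger_force: 62.1
```

>>> send_rows(rot=[[0,0,0],[0,0,0],[0,0,0],[0,0,0],[0,0,0],[0,0,0],[0,0,0],[0,0,0],[0,0,0],[0,0,0],[0,0,0],[0,0,0],[0,0,0],[0,0,0],[0,0,0],[0,0,0],[0,0,0],[0,0,0],[0,0,0],[0,0,0]], delta_pos=[[0,0,-15],[0,0,-35],[0,0,-50],[0,0,-50],[0,0,-50],[-20,-3,0],[-42,-5,0],[-46.5,-5.8,0],[-46.5,-5.8,0],[-46.5,-5.8,0],[-46.5,-5.8,0],[-46.5,-5.8,0],[-46.5,-5.8,0],[-46.5,-5.8,0],[-46.5,-5.8,0],[-46.5,-5.8,0],[-46.5,-5.8,0],[-32,-4,0],[0,0,0],[0,0,0]], claw=[0,0,0,0,0,0,0,0,0,0,0,0,0,0,0,0,0,0,0,0])

```text
time: 25.02
eef_pos: [0.4747, -0.2589, 0.2386]
eef_rot: [-2.193, -2.246, -0.0]
wrist_force: [0.0, -0.2, -1.9]
width: 0.0104
finger_force: 61.2
```

Run:
```python
from blk import *
s,p,C=wrist('w5'); print(s['eef_pos'],s['eef_rot'],s['width'],s['finger_force'])
d=p['depth']>0
br=p['pixels'].min(-1).astype(int)
roi=d&(abs(C[...,0]-.475)<.11)&(abs(C[...,1]+.245)<.13)
for nm,z0,z1 in (('plate',.006,.0145),('stops',.0185,.03)):
    M=(roi&(C[...,2]>z0)&(C[...,2]<z1)).astype(np.uint8)
    n,L,st,ce=cv2.connectedComponentsWithStats(M)
    for i in range(1,n):
        if st[i,4]>60: P=C[L==i]; print(nm,rect(P),P.mean(0),len(P))
for l in ['bay_1','plate']:
    for r in m.spot_point(p,l): print(l,round(r['score'],2),np.round(r['uv']),w(p,*r['uv'],pose=p['T']))
```

```text
[ 0.4747 -0.2589  0.2386] [-2.1925 -2.246  -0.0005] 0.010410924644792041 61.1872923374176
plate ((477.4249572753906, -230.209228515625), (122.41248321533203, 146.92308044433594), 2.231804132461548) [ 0.4765 -0.2268  0.0093] 10771
stops ((511.3112487792969, -226.93646240234375), (70.00440216064453, 143.03176879882812), 2.213392734527588) [ 0.5267 -0.2096  0.0212] 1367
bay_1 0.94 [278. 108.] [ 0.5007 -0.1857  0.0096]
bay_1 0.86 [275. 170.] [ 0.5005 -0.2638  0.0093]
bay_1 0.68 [140. 170.] [ 0.3233 -0.2683  0.0064]
bay_1 0.65 [131. 128.] [ 0.3184 -0.2141  0.0063]
plate 0.87 [258. 154.] [ 0.4784 -0.2432  0.0089]
plate 0.87 [127. 157.] [ 0.3123 -0.2504  0.0139]
```

View pics/w5.png

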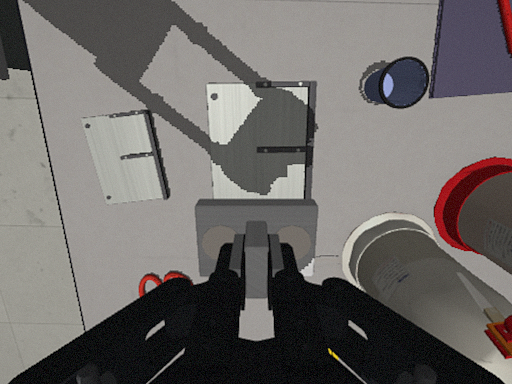

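The wrist view shows the block held square at (256,250). The plate's rail is at col 312, with stops at rows 84 and 150 and the cup clear at (405,82). I'll fit the plate's edges more precisely.

```bash
cat > plate.py <<'E'
from blk import *
def fit(C,d):
    roi=d&(abs(C[...,0]-.475)<.11)&(abs(C[...,1]+.245)<.13)
    P=C[roi&(C[...,2]>.006)&(C[...,2]<.0145)]
    y=np.arange(-.165,-.245,-.004)
    def edge(P,f,rng,ax):
        o=[]
        for a in rng:
            q=P[abs(P[:,1-ax]-a)<.002][:,ax]
            if len(q)>5:o.append((a,f(q)))
        o=np.array(o); k=np.polyfit(o[:,0],o[:,1],1)
        r=o[:,1]-np.polyval(k,o[:,0]); g=abs(r)<.003; k=np.polyfit(o[g,0],o[g,1],1); return k,g.sum(),r[g].std()
    print('-x edge',edge(P,np.min,y,0))
    S=C[roi&(C[...,2]>.019)&(C[...,2]<.03)]
    R=S[S[:,0]>.525]
    print('rail outer',edge(R,np.max,y,0))
    for a,b in((-.145,-.185),(-.225,-.26)):
        T=S[(S[:,1]<a)&(S[:,1]>b)]; x=np.arange(.475,.525,.004)
        if len(T)>20: print('stop -y',edge(T,np.min,x,1),'+y',edge(T,np.max,x,1))
    L=P[P[:,1]>-.2]; print('+y edge',edge(L,np.max,np.arange(.42,.47,.004),1))
E
python3 - <<'E'
from plate import *
s,p,C=wrist(); fit(C,p['depth']>0)
t=m.capture('top');D=cloud(t)
v,u=np.nonzero((abs(D[...,0]-.475)<.1)&(abs(D[...,1]+.17)<.05));
E
```

```text
-x edge (array([-0.0416,  0.4075]), np.int64(20), np.float64(0.00041835377019285627))
rail outer (array([-0.0352,  0.5376]), np.int64(20), np.float64(0.00036517976270282677))
stop -y (array([ 0.0255, -0.1742]), np.int64(13), np.float64(2.5352540846378287e-05)) +y (array([ 0.0473, -0.1799]), np.int64(13), np.float64(0.0003373041132672064))
stop -y (array([ 0.0614, -0.2679]), np.int64(12), np.float64(0.0003811942067248694)) +y (array([ 0.0341, -0.2488]), np.int64(12), np.float64(7.910037865990185e-05))
+y edge (array([ 0.043 , -0.1778]), np.int64(13), np.float64(0.0003433603953917359))
```

>>> send_rows(rot=[[0,0,-0.14],[0,0,0],[0,0,0],[0,0,0],[0,0,0],[0,0,0],[0,0,0],[0,0,0],[0,0,0],[0,0,0],[0,0,0],[0,0,0]], delta_pos=[[0,0,0],[-14.7,18.7,0],[0,0,35],[0,0,40],[0,0,40],[0,0,30],[0,0,20],[0,0,12],[0,0,8],[0,0,4],[0,0,0],[0,0,0]], claw=[0,0,0,0,0,0,0,0,0,0,0,0])

```text
time: 26.78
eef_pos: [0.4953, -0.2739, 0.0511]
eef_rot: [2.176, 2.264, 0.0]
wrist_force: [-0.4, 0.2, -1.2]
width: 0.0107
finger_force: 61.1
```

>>> send_rows(rot=[[0,0,0],[0,0,0],[0,0,0],[0,0,0],[0,0,0]], delta_pos=[[0,0,1.5],[0,0,1.5],[0,0,1],[0,0,0],[0,0,0]], claw=[0,0,0,0,0])

```text
time: 27.4
eef_pos: [0.4949, -0.2736, 0.0467]
eef_rot: [2.177, 2.265, 0.0]
wrist_force: [-1.4, 0.7, 1.8]
width: 0.0108
finger_force: 61.5
```

>>> send_rows(rot=[[0,0,0],[0,0,0],[0,0,0],[0,0,0],[0,0,0],[0,0,0],[0,0,0]], delta_pos=[[3,2.5,0],[3,2.5,0],[3,2,0],[1,0,0],[1,0,0],[0,0,0],[0,0,0]], claw=[0,0,0,0,0,0,0])

```text
time: 28.28
eef_pos: [0.5011, -0.2631, 0.0467]
eef_rot: [2.176, 2.265, -0.003]
wrist_force: [-3.4, -4.6, 3.3]
width: 0.0113
finger_force: 61.8
```

>>> send_rows(rot=[[0,0,0],[0,0,0],[0,0,0],[0,0,0],[0,0,0]], delta_pos=[[1,0,0],[1,0,0],[0,1,0],[0,1,0],[0,0,0]], claw=[0,0,0,0,0])

```text
time: 28.9
eef_pos: [0.5012, -0.2611, 0.0468]
eef_rot: [-2.174, -2.265, 0.007]
wrist_force: [-8.5, -5.7, 6.7]
width: 0.011
finger_force: 62.4
```

>>> send_rows(rot=[[0,0,0],[0,0,0],[0,0,0],[0,0,0]], delta_pos=[[1,1,0],[1,1,0],[0,0,0],[0,0,0]], claw=[0,0,0,0])

```text
time: 29.4
eef_pos: [0.5013, -0.2609, 0.0469]
eef_rot: [-2.172, -2.266, 0.014]
wrist_force: [-13.2, -11.6, 8.4]
width: 0.0107
finger_force: 62.5
```

```bash
cat > look.py <<'E'
from plate import *
import sys
s,p,C=wrist(sys.argv[1]); print(s['eef_pos'],s['wrist_force'])
block(C,.503,-.262,.010,.06)
E
python3 look.py w6; python3 -c "
import cv2;i=cv2.imread('pics/w6.png');cv2.imwrite('pics/w6c.png',cv2.resize(i[60:340,120:420],(800,600)[:1]+(560,)))"
```

```text
[ 0.5013 -0.2609  0.0469] [-13.1885 -11.589    8.4295]
ridge ((500.1107482910156, -258.66046142578125), (32.67231369018555, 32.16361618041992), 60.261348724365234) [ 0.5032 -0.2568  0.0558] 1993
base ((506.6128845214844, -248.12966918945312), (80.1490249633789, 89.94329071044922), 2.112405776977539) [ 0.5119 -0.2481  0.0228] 8406
```

View pics/w6c.png

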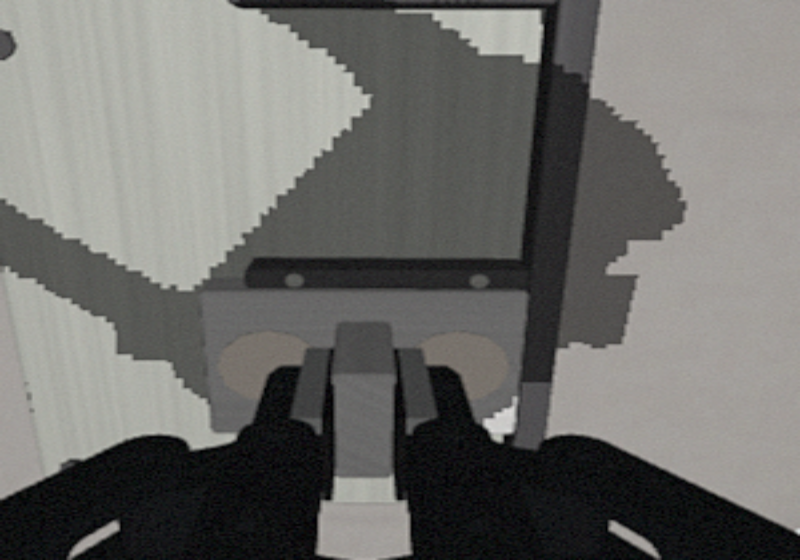

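Forces show contact both ways. The picture shows the block against the stop at (365,285) and near the rail at (525,350). I'll release and look from above.

>>> send_rows(rot=[[0,0,0],[0,0,0],[0,0,0],[0,0,0],[0,0,0],[0,0,0],[0,0,0],[0,0,0],[0,0,0]], delta_pos=[[0,0,0],[0,0,0],[0,0,0],[0,0,0],[0,0,-15],[0,0,-35],[0,0,-45],[-30,0,-25],[0,0,0]], claw=[0.4,0.4,0.4,0.4,0.4,0.4,0.4,0.4,0.4])

```text
time: 30.58
eef_pos: [0.5084, -0.2908, 0.1701]
eef_rot: [2.173, 2.257, 0.001]
wrist_force: [-0.0, 0.4, -0.6]
width: 0.0339
finger_force: 0.0
```

```bash
cat > look2.py <<'E'
from plate import *
import sys
s,p,C=wrist(sys.argv[1]); print(s['eef_pos'],s['wrist_force'])
fit(C,p['depth']>0)
for r in m.trace(p,'block_a_mid')[:2]:
    P=C[r['mask']]; print(r['score'],r['extent'])
    for z in (.056,.024):
        Q=P[abs(P[:,2]-z)<.005]
        if len(Q)>9: print(z,rect(Q),Q.mean(0),len(Q))
    e=np.array(r['extent'],int); y0,x0=max(0,e[1]-25),max(0,e[0]-25)
    if r['score']>.5: cv2.imwrite('pics/'+sys.argv[1]+'c.png',cv2.resize(p['pixels'][y0:y0+e[3]+50,x0:x0+e[2]+50],None,fx=5,fy=5)[:600,:800]); break
E
python3 look2.py w7
```

```text
[ 0.5084 -0.2908  0.1701] [-0.0453  0.4108 -0.6127]
-x edge (array([-0.0404,  0.4073]), np.int64(20), np.float64(0.0003091226985598108))
rail outer (array([-0.0362,  0.5374]), np.int64(20), np.float64(0.00023808616995321655))
stop -y (array([ 0.0363, -0.1802]), np.int64(13), np.float64(0.00017510839542891974)) +y (array([ 0.0421, -0.1772]), np.int64(13), np.float64(0.00010950466591439612))
stop -y (array([-0.0241, -0.2481]), np.int64(6), np.float64(0.0005365981118193991)) +y (array([ 0.0371, -0.2506]), np.int64(12), np.float64(0.0007201958515258991))
+y edge (array([ 0.0385, -0.1754]), np.int64(13), np.float64(7.241667748252454e-05))
0.95 [211.8, 128.2, 72.1, 49.5]
0.056 ((503.0417175292969, -261.712646484375), (11.648588180541992, 29.70463752746582), 2.0392186641693115) [ 0.5032 -0.2613  0.0551] 469
0.024 ((503.4228515625, -261.46875), (72.25834655761719, 47.92768859863281), 2.2258546352386475) [ 0.5034 -0.2599  0.0235] 2975
```

View pics/w7c.png

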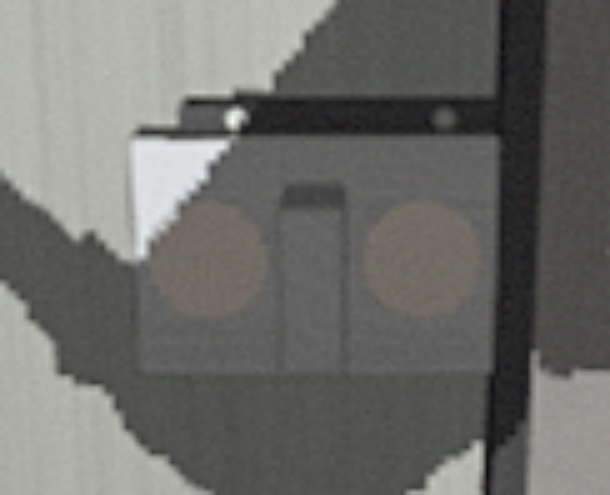

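Block centre is (.5034,-.2615) at yaw 2.2°, which is home to within about a millimetre. I'll nudge it gently along each axis with shut fingers to be sure.

>>> send_rows(rot=[[0,0,0],[0,0,0],[0,0,0],[0,0,0],[0,0,0],[0,0,0],[0,0,0],[0,0,0],[0,0,0],[0,0,0],[0,0,0],[0,0,0],[0,0,0],[0,0,0]], delta_pos=[[15,-35,0],[14.5,-35,0],[0,0,40],[0,0,40],[0,0,37],[0,0,20],[0,0,0],[0,5,0],[0,3,0],[0,2,0],[0,2,0],[0,0,0],[0,0,0],[0,0,0]], claw=[0,0,0,0,0,0,0,0,0,0,0,0,0,0])

```text
time: 32.42
eef_pos: [0.4472, -0.2609, 0.0294]
eef_rot: [-2.177, -2.264, -0.0]
wrist_force: [0.7, -0.8, 0.7]
width: 0.0005
finger_force: 0.0
```

>>> send_rows(rot=[[0,0,0],[0,0,0],[0,0,0],[0,0,0],[0,0,0]], delta_pos=[[0,1,0],[0,1,0],[0,1,0],[0,0,0],[0,0,0]], claw=[0,0,0,0,0])

```text
time: 33.05
eef_pos: [0.4503, -0.2608, 0.0294]
eef_rot: [-2.177, -2.265, -0.0]
wrist_force: [1.3, -0.0, 0.6]
width: -0.0003
finger_force: 0.0
```

>>> send_rows(rot=[[0,0,0],[0,0,0],[0,0,0],[0,0,0],[0,0,0]], delta_pos=[[0,1,0],[0,1,0],[0,1,0],[0,0,0],[0,0,0]], claw=[0,0,0,0,0])

```text
time: 33.67
eef_pos: [0.4529, -0.2607, 0.0294]
eef_rot: [-2.176, -2.264, 0.001]
wrist_force: [-3.5, -0.9, 0.9]
width: -0.0001
finger_force: 1.5
```

>>> send_rows(rot=[[0,0,0],[0,0,0],[0,0,0],[0,0,0],[0,0,0]], delta_pos=[[0,1,0],[0,1,0],[0,1,0],[0,0,0],[0,0,0]], claw=[0,0,0,0,0])

```text
time: 34.3
eef_pos: [0.4532, -0.2606, 0.0293]
eef_rot: [-2.172, -2.263, 0.006]
wrist_force: [-9.9, -3.7, 4.1]
width: 0.0
finger_force: 5.4
```

>>> send_rows(rot=[[0,0,0],[0,0,0],[0,0,0],[0,0,0],[0,0,0],[0,0,0],[0,0,0],[0,0,0],[0,0,0],[0,0,0],[0,0,0],[0,0,0],[0,0,0],[0,0,0],[0,0,0],[0,0,0],[0,0,0]], delta_pos=[[0,-8,0],[0,0,-30],[0,0,-30],[-28,0,0],[-25,0,0],[0,27,0],[0,27,0],[0,0,30],[0,0,20],[0,0,10],[0,0,0],[4,0,0],[3,0,0],[2,0,0],[1,0,0],[0,0,0],[0,0,0]], claw=[0,0,0,0,0,0,0,0,0,0,0,0,0,0,0,0,0])

```text
time: 36.42
eef_pos: [0.5041, -0.3018, 0.0295]
eef_rot: [2.177, 2.265, 0.0]
wrist_force: [-0.1, 0.6, -1.6]
width: 0.0001
finger_force: 0.0
```

>>> send_rows(rot=[[0,0,0],[0,0,0],[0,0,0],[0,0,0],[0,0,0]], delta_pos=[[1,0,0],[1,0,0],[1,0,0],[0,0,0],[0,0,0]], claw=[0,0,0,0,0])

```text
time: 37.05
eef_pos: [0.5039, -0.2988, 0.0295]
eef_rot: [2.177, 2.265, 0.0]
wrist_force: [0.7, 0.3, 0.2]
width: -0.0
finger_force: 0.0
```

>>> send_rows(rot=[[0,0,0],[0,0,0],[0,0,0],[0,0,0],[0,0,0]], delta_pos=[[1,0,0],[1,0,0],[1,0,0],[0,0,0],[0,0,0]], claw=[0,0,0,0,0])

```text
time: 37.67
eef_pos: [0.5039, -0.2972, 0.0297]
eef_rot: [2.175, 2.264, -0.002]
wrist_force: [-1.4, -5.4, -0.9]
width: -0.0002
finger_force: 2.5
```

>>> send_rows(rot=[[0,0,0],[0,0,0],[0,0,0],[0,0,0]], delta_pos=[[1,0,0],[1,0,0],[0,0,0],[0,0,0]], claw=[0,0,0,0])

```text
time: 38.17
eef_pos: [0.504, -0.2971, 0.0299]
eef_rot: [2.172, 2.263, -0.006]
wrist_force: [-2.5, -9.3, -1.7]
width: 0.0
finger_force: 4.6
```

>>> send_rows(rot=[[0,0,0],[0,0,0],[0,0,0],[0,0,0],[0,0,0],[0,0,0],[0,0,0],[0,0,0],[0,0,-1.52],[0,0,-1.52],[0,0,-1.52],[0,0,-1.52],[0,0,-1.52],[0,0,-1.52],[0,0,-1.52],[0,0,-1.52],[0,0,-1.52],[0,0,0],[0,0,0]], delta_pos=[[-8,0,0],[0,0,-50],[0,0,-50],[0,0,-55],[0,0,-55],[50,0,0],[50,0,0],[50,0,0],[0,0,0],[0,0,0],[0,0,0],[0,0,0],[0,0,0],[0,0,0],[0,0,0],[0,0,0],[0,0,0],[0,0,0],[0,0,0]], claw=[0,0,0,0,0,0,0,0.55,0.55,0.55,0.55,0.55,0.55,0.55,0.55,0.55,0.55,0.55,0.55], newtons=30)

```text
time: 40.55
eef_pos: [0.498, -0.1515, 0.2394]
eef_rot: [-0.159, -3.137, -0.001]
wrist_force: [0.2, 0.2, 0.4]
width: 0.0471
finger_force: 0.0
```

>>> send_rows(rot=[[0,0,0],[0,0,0],[0,0,0],[0,0,0],[0,0,0],[0,0,0],[0,0,0],[0,0,0],[0,0,0],[0,0,0],[0,0,0],[0,0,0],[0,0,0],[0,0,0],[0,0,0]], delta_pos=[[0,0,-22],[-26,36.7,0],[-26,36.7,0],[-26,36.7,0],[-26,36.7,0],[0,0,30],[0,0,35],[0,0,30],[0,0,15],[0,0,6],[0,0,0],[0,0,0],[0,0,0],[0,0,0],[0,0,0]], claw=[0.55,0.55,0.55,0.55,0.55,0.55,0.55,0.55,0.55,0.55,0.55,0,0,0,0])

```text
time: 42.42
eef_pos: [0.6171, -0.0162, 0.1465]
eef_rot: [0.155, 3.135, -0.0]
wrist_force: [1.5, -0.1, 4.6]
width: 0.0167
finger_force: 29.3
```

Now the reversed arc, down to shut.

>>> send_rows(rot=[[0,0,0],[0,0,0],[0,0,0],[0,0,0],[0,0,0],[0,0,0],[0,0,0],[0,0,0],[0,0,0],[0,0,0],[0,0,0],[0,0,0],[0,0,0],[0,0,0],[0,0,0],[0,0,0],[0,0,0],[0,0,0],[0,0,0]], delta_pos=[[9.1,0,-4.7],[9.5,0,-3.8],[9.9,0,-2.8],[10.1,0,-1.8],[10.2,0,-0.8],[10.2,0,0.2],[10.2,0,1.3],[10,0,2.3],[9.7,0,3.3],[9.3,0,4.2],[8.9,0,5.1],[8.3,0,6],[7.7,0,6.8],[7,0,7.5],[6.2,0,8.2],[5.3,0,8.7],[4.4,0,9.2],[3.5,0,9.6],[0,0,0]], claw=[0,0,0,0,0,0,0,0,0,0,0,0,0,0,0,0,0,0,0])

```text
time: 44.8
eef_pos: [0.4651, -0.0018, 0.0862]
eef_rot: [-0.154, -3.134, 0.002]
wrist_force: [0.0, -6.6, 1.9]
width: 0.0169
finger_force: 42.3
```

>>> send_rows(rot=[[0,0,0],[0,0,0],[0,0,0]], delta_pos=[[0,0,1.5],[0,0,1.5],[0,0,0]], claw=[0,0,0])

```text
time: 45.18
eef_pos: [0.4649, -0.0018, 0.0852]
eef_rot: [-0.154, -3.134, 0.002]
wrist_force: [-5.2, -5.3, 17.3]
width: 0.0167
finger_force: 44.1
```

>>> send_rows(rot=[[0,0,0],[0,0,0],[0,0,0],[0,0,0],[0,0,0],[0,0,0],[0,0,0],[0,0,0]], delta_pos=[[0,0,0],[0,0,0],[0,0,0],[0,0,-30],[0,0,-45],[0,0,-50],[0,0,-50],[0,0,0]], claw=[0.55,0.55,0.55,0.55,0.55,0.55,0.55,0.55])

```text
time: 46.18
eef_pos: [0.4695, -0.0013, 0.2626]
eef_rot: [0.155, 3.13, -0.0]
wrist_force: [0.3, 0.1, 0.2]
width: 0.0468
finger_force: 0.0
```

>>> send_rows(rot=[[0,0,-1.28],[0,0,0],[0,0,0],[0,0,0],[0,0,0],[0,0,0],[0,0,0],[0,0,0],[0,0,0],[0,0,0],[0,0,0],[0,0,0],[0,0,0],[0,0,0],[0,0,0]], delta_pos=[[0,0,0],[-38,31.6,0],[-38,31.6,0],[-38,31.6,0],[-38,31.6,0],[0,0,30],[0,0,35],[0,0,29],[0,0,15],[0,0,6],[0,0,0],[0,0,0],[0,0,0],[0,0,0],[0,0,0]], claw=[0.55,0.55,0.55,0.55,0.55,0.55,0.55,0.55,0.55,0.55,0.55,0,0,0,0])

```text
time: 48.05
eef_pos: [0.6158, 0.1308, 0.1451]
eef_rot: [-0.055, 3.138, 0.002]
wrist_force: [0.9, 2.2, 4.5]
width: 0.0164
finger_force: 29.3
```

>>> send_rows(rot=[[0,0,0],[0,0,0],[0,0,0],[0,0,0],[0,0,0],[0,0,0],[0,0,0],[0,0,0],[0,0,0],[0,0,0],[0,0,0],[0,0,0],[0,0,0],[0,0,0],[0,0,0],[0,0,0],[0,0,0],[0,0,0],[0,0,0]], delta_pos=[[9.1,0,-4.7],[9.5,0,-3.8],[9.9,0,-2.8],[10.1,0,-1.8],[10.2,0,-0.8],[10.2,0,0.2],[10.2,0,1.3],[10,0,2.3],[9.7,0,3.3],[9.3,0,4.2],[8.9,0,5.1],[8.3,0,6],[7.7,0,6.8],[7,0,7.5],[6.2,0,8.2],[5.3,0,8.7],[4.4,0,9.2],[3.5,0,9.6],[0,0,0]], claw=[0,0,0,0,0,0,0,0,0,0,0,0,0,0,0,0,0,0,0])

```text
time: 50.42
eef_pos: [0.4646, 0.1244, 0.0856]
eef_rot: [0.056, -3.14, 0.002]
wrist_force: [-0.8, -4.5, 10.8]
width: 0.0167
finger_force: 43.5
```

>>> send_rows(rot=[[0,0,0],[0,0,0],[0,0,0]], delta_pos=[[0,0,1.5],[0,0,1.5],[0,0,0]], claw=[0,0,0])

```text
time: 50.8
eef_pos: [0.4646, 0.1244, 0.0852]
eef_rot: [0.056, -3.14, 0.002]
wrist_force: [-6.0, -5.7, 31.1]
width: 0.0169
finger_force: 46.1
```

>>> send_rows(rot=[[0,0,0],[0,0,0],[0,0,0],[0,0,0],[0,0,0],[0,0,0],[0,0,0],[0,0,-0.8],[0,0,0]], delta_pos=[[0,0,0],[0,0,0],[0,0,0],[0,0,-30],[0,0,-45],[0,0,-50],[0,0,-50],[0,0,0],[0,0,0]], claw=[0.55,0.55,0.55,0.55,0.55,0.55,0.55,0.55,0.55])

```text
time: 51.92
eef_pos: [0.4651, 0.1253, 0.2572]
eef_rot: [0.185, -3.135, -0.001]
wrist_force: [-0.1, -0.2, -0.2]
width: 0.0471
finger_force: 0.0
```

>>> send_rows(rot=[[0,0,0],[0,0,0],[0,0,0],[0,0,0],[0,0,0],[0,0,0],[0,0,0],[0,0,0],[0,0,0],[0,0,0],[0,0,0],[0,0,0],[0,0,0],[0,0,0],[0,0,0]], delta_pos=[[-41.2,32.3,0],[-41.2,32.3,0],[-41.2,32.3,0],[-41.2,32.3,0],[-41.2,32.2,0],[0,0,30],[0,0,32],[0,0,27],[0,0,15],[0,0,6],[0,0,0],[0,0,0],[0,0,0],[0,0,0],[0,0,0]], claw=[0.55,0.55,0.55,0.55,0.55,0.55,0.55,0.55,0.55,0.55,0.55,0,0,0,0])

```text
time: 53.8
eef_pos: [0.6519, 0.3085, 0.1488]
eef_rot: [-0.186, 3.133, -0.003]
wrist_force: [1.5, -4.9, 4.7]
width: 0.0167
finger_force: 29.3
```

>>> send_rows(rot=[[0,0,0],[0,0,0],[0,0,0],[0,0,0],[0,0,0],[0,0,0],[0,0,0],[0,0,0],[0,0,0],[0,0,0],[0,0,0],[0,0,0],[0,0,0],[0,0,0],[0,0,0],[0,0,0],[0,0,0],[0,0,0],[0,0,0]], delta_pos=[[9.1,0,-4.7],[9.5,0,-3.8],[9.9,0,-2.8],[10.1,0,-1.8],[10.2,0,-0.8],[10.2,0,0.2],[10.2,0,1.3],[10,0,2.3],[9.7,0,3.3],[9.3,0,4.2],[8.9,0,5.1],[8.3,0,6],[7.7,0,6.8],[7,0,7.5],[6.2,0,8.2],[5.3,0,8.7],[4.4,0,9.2],[3.5,0,9.6],[0,0,0]], claw=[0,0,0,0,0,0,0,0,0,0,0,0,0,0,0,0,0,0,0])

```text
time: 56.18
eef_pos: [0.501, 0.2911, 0.089]
eef_rot: [0.186, -3.134, 0.003]
wrist_force: [-1.5, -4.9, 1.1]
width: 0.0166
finger_force: 45.1
```

>>> send_rows(rot=[[0,0,0],[0,0,0],[0,0,0]], delta_pos=[[0,0,1.5],[0,0,1.5],[0,0,0]], claw=[0,0,0])

```text
time: 56.55
eef_pos: [0.501, 0.2911, 0.0885]
eef_rot: [0.186, -3.135, 0.002]
wrist_force: [-5.5, -6.3, 16.4]
width: 0.0164
finger_force: 46.7
```

>>> send_rows(rot=[[0,0,0],[0,0,0],[0,0,0],[0,0,0],[0,0,0],[0,0,0],[0,0,0],[0,0,0],[0,0,0],[0,0,0],[0,0,0],[0,0,0],[0,0,0],[0,0,0],[0,0,0],[0,0,0],[0,0,0],[0,0,0],[0,0,0]], delta_pos=[[0,0,0],[0,0,0],[0,0,0],[0,0,-30],[0,0,-45],[0,0,-50],[0,0,-50],[10,-45,0],[10,-45,0],[10,-45,0],[10,-45,0],[10,-45,0],[10,-45,0],[10,-45,0],[10,-45,0],[10,-45,0],[10,-45,0],[10,-40,0],[0,0,0]], claw=[0.55,0.55,0.55,0.55,0.55,0.55,0.55,0.55,0.55,0.55,0.55,0.55,0.55,0.55,0.55,0.55,0.55,0.55,0.55])

```text
time: 58.92
eef_pos: [0.4512, -0.21, 0.2605]
eef_rot: [0.18, -3.136, 0.0]
wrist_force: [0.3, 0.8, 0.5]
width: 0.0468
finger_force: 0.0
```

```bash
python3 look2.py w8
python3 - <<'E'
from h import *
np.set_printoptions(precision=4,suppress=True)
q=m.capture('scene');cv2.imwrite('pics/s2.png',cv2.resize(q['pixels'][100:290,150:400],(800,600)))
t=m.capture('top');D=cloud(t)
for a,(hx,hy) in enumerate([(.543,.296),(.508,.126),(.509,-.005)]):
  P=D[(abs(D[...,0]-hx)<.045)&(abs(D[...,1]-hy)<.03)]; print(a+1,np.median(P[:,2]))
roi=(D[...,0]>.55)&(D[...,0]<.66)&(D[...,1]>-.22)&(D[...,1]<-.08)&(D[...,2]>.04);print('cup',D[roi].mean(0))
E
```

```text
[ 0.4512 -0.21    0.2605] [0.3148 0.8185 0.5026]
-x edge (array([-0.0406,  0.406 ]), np.int64(20), np.float64(0.00025518665716828265))
rail outer (array([-0.038 ,  0.5356]), np.int64(20), np.float64(0.0004889688029484879))
stop -y (array([ 0.0412, -0.1822]), np.int64(13), np.float64(0.0002125660302286128)) +y (array([ 0.036 , -0.1742]), np.int64(13), np.float64(0.0004227517714285617))
stop -y (array([ 0.073 , -0.2947]), np.int64(4), np.float64(0.00045575671576944516)) +y (array([ 0.0301, -0.2472]), np.int64(13), np.float64(0.00030062418763435693))
+y edge (array([ 0.0442, -0.178 ]), np.int64(13), np.float64(0.0004261972841834929))
0.84 [195.0, 164.5, 38.0, 54.8]
0.056 ((502.0068359375, -261.09368896484375), (11.855636596679688, 28.959020614624023), 2.6691513061523438) [ 0.5014 -0.2612  0.0549] 223
0.024 ((501.91070556640625, -260.9870910644531), (71.90721130371094, 49.15864562988281), 1.73557448387146) [ 0.4982 -0.2605  0.0234] 1385
1 0.06984641642045397
2 0.06928339511162795
3 0.0696280418734605
cup [ 0.6235 -0.1582  0.0589]
```

View pics/s2.png

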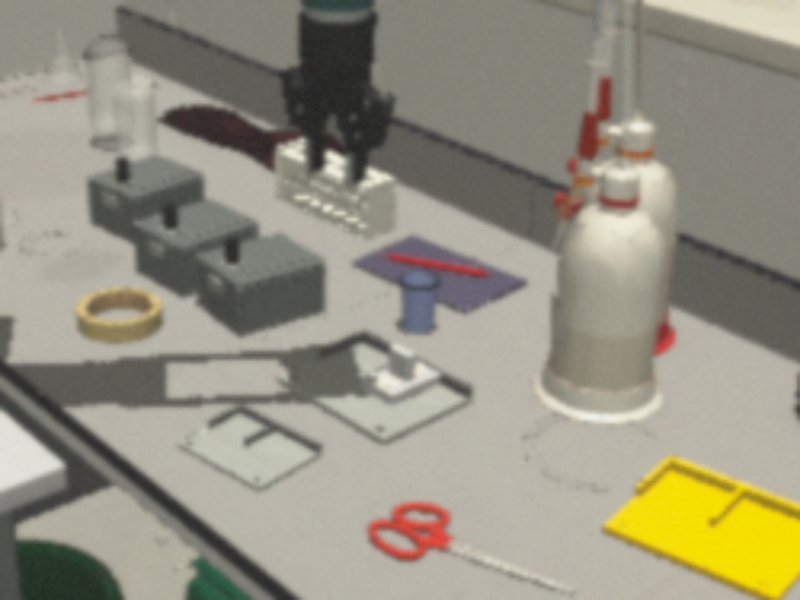

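The scene view shows all three lids shut, the block in its bay at (405,375) and the cup in place at (418,300). The block and rail readings match the earlier ones.

```bash
python3 -c "
from station import manip as m
print(m.sign_off())"
```

```text
the job is handed in; nothing more can be done
None
```

I handed the job in after about 59 s of robot time: I opened all three lids, then moved the one block I found (in case 1) to bay_2, home against the rail and side stop. I didn't touch the dish or the cup, and all three lids are shut again; no verdict came back at sign-off.

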